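# Spin the mould press's wing nut tight

## Task

The wing nut that locks the little chocolate mould press is still loose: with the fingertips, stroke its brass wings round clockwise (seen from above), again and again, until the nut is tight and turns no further; the wing with the red dot then stands over the red mark on the plate. Only push on the wings from the side: do not take the nut or a wing between the fingers, do not force it once it is tight, and leave the tin, the ribbon spool and the chocolate chunk beside the press where they are.

Things in the scene. Friction and masses are not known exactly. Their poses are not given: they have to be found in the camera images.
- press: Mould press, fixed to the table: dark steel base 150 x 122 mm (x from -67 to +83 mm), 14 mm high; white mould 84 x 84 mm under an aluminium top plate 100 x 96 mm, top at z 58 mm. Origin on the table under the axis of the upright threaded stud (10 mm thick, top at z 100 mm). Its x axis points from the stud to the guide column, away from the robot to within 0.5 rad.
- column_top (a point): Top centre of the steel guide column, 14 mm thick, 62 mm from the stud's axis along the press's x, top at z 106 mm, higher than the wings: fingers circling the nut must not run into it. The brass bush round its foot ends 31 mm below nut_top.
- wing_nut (a joint): Turn of the wing nut in rad: 0 = tight: end stop on a springy washer, which gives about 0.1 rad (3 mm at the wing) at 10 N and springs back, positive = unscrewed, counterclockwise seen from above; it starts 3.6 to 5.9 loose, less than a full turn. Friction 0.03 N m (about 1 N at the wings); it stays where it is left and keeps its height.
- nut_top (a point): Point on the stud's axis level with the wings' top edge; z 96 mm. Its x axis lies along the wings, to the one with the red dot (which points along the press's +y at nut value 0). Two upright brass wings, 7 mm thick, 24 mm high below this level, reach 46 mm from the axis each way; hub 26 mm wide. The top plate lies 38 mm below this point.
- tight_mark (a point): Small red bar on the edge of the top plate (at z 60 mm), 40 mm from the stud's axis along the press's y: the red-dotted wing stands over it when the nut is tight.
- cocoa_tin: Bystander: red cocoa tin with cream lid, 64 mm wide and high, loose; origin at the centre of its underside.
- ribbon_spool: Bystander: red ribbon spool, 53 mm wide, 22 mm high, loose; origin at the centre of its underside.
- choc_chunk: Bystander: dark chocolate chunk, 41 x 46 x 16 mm, loose; origin at the centre of its underside.

How it is judged:
By the outcome, as a careful person would: the job done as asked, in the order asked, and still so for the second after the job is handed in, with the robot touching nothing.
It also fails if it takes over 42 s, if anything falls off the work surface, if the arm or the gripper's body presses on something with over 40 N, if the wrist force passes 120 N, or if a joint passes its speed limit or range.

## Robot

A 7-joint arm with a two-finger parallel gripper is mounted at the origin on a cart in front of the work surface, level with it; the furniture and walls round the work are solid. World frame = base frame: x ahead of the robot, y to its left, z up, the work surface at z = 0. Lengths are in m, angles in rad, forces in N, time in s.
With the tool pointing down it reaches from about 0.4 to 0.85 m from the base axis. Payload 10.4 kg.
Tool frame: the origin (TCP) lies midway between the tips of the shut fingers; the grasp point (between the pads) lies 19 mm behind it; z points along the fingers, y is the line along which they close (so a half turn about z gives the same grasp; the last joint's range is limited). The gripper opens to 87 mm and grips with 3 to 60 N. Pads are 19 mm wide; open, the fingers measure 117 mm over their backs; the gripper's body (75 mm by 190 mm) begins 51 mm behind the grasp point.
Start: joints at [1.141, 0.332, -0.065, 1.46, 0.022, 1.35, -0.088], TCP at [0.247, -0.574, 0.223] pointing down, gripper open.
Joint ranges: [-2.6, 2.6], [-0.5, 2.12], [-1.47, 1.34], [0.16, 2.42], [-1.27, 4.41], [0.06, 2.06], [-2.6, 2.6]. Speed limits (rad/s): [2.22, 2.22, 2.79, 2.79, 3.14, 3.14, 3.14].

## Interface

Orientations are given as a 3x3 rotation matrix whose columns are the frame's x, y, z axes.
In Python, from bench import env, imaging, ticket gives the robot as it stands.
- The arm moves only by the tool play_rows, never from a script. Its argument "motion" is a list of rows, each a list of 7 numbers: the shift along the world's x, y, z as a fraction of full scale, then the turn, a rotation vector about the world's x, y, z as a fraction of full scale, then the closure, from -1 (fully open) to 1 (shut). In form: [[x, y, z, ax, ay, az, fingers], ...]. A call has 1 to 20 rows; each row is the pose to reach, as a shift and turn from the pose commanded when the call began; what a row does not reach only later rows make up. Full scale, the value 1, is 1 m for a shift and 2 rad for a turn. A row lasts 1/8 s, in which the tool goes at most 62.5 mm and 10.7 degrees, less where a joint would pass 70% of its speed; a pose out of reach is approached as far as the arm can. A call with a number of a shift or a turn outside -1 to 1 is refused whole. A call with a gripper value outside its range is refused whole. The fingers move at their own pace and stop on an object; the grip force is fixed at half the most. Time passes only in rows, so rows that repeat a pose let the fingers close. It gives the time, the measured TCP pose, the force, the opening and the grip force at its end, in the units of the state.
- env.sense(): the state, without advancing time (a new reading comes with each control period).
- imaging.camera(name): name is "scene" or "top" or "wrist"; returns a dict with "pixels" (420x560x3 uint8, blue, green, red), "z_map" (420x560 float32, m along the optical axis (not along the pixel's ray), 0 where there is no reading), "fx", "fy", "cx", "cy" (pixels), "eye" and "rotation" of the camera in the world; the wrist camera has in their place "T_tool_cam" (4x4, takes a point from camera to tool coordinates, whose origin is the TCP and whose axes are the flange's). Camera axes: x right, y up, looking along -z (the intrinsics and any distortion apply to the point x, -y, -z); pixel columns grow to the right and rows downward; lengths in m; the calibration is good to about 2 mm. The wrist camera is an equidistant fisheye: a pixel r from the principal point sees the ray r / f radians off the axis. A picture is of the moment at which its call begins: read the wrist's pose just before it.
- ticket.close_job(): hands the job in; it is judged then, once.
The state is a dict: "t": time; "joint_pos": joint angles; "qd": joint speeds; "joint_torque": joint torques, N m; "tcp_pos": TCP position; "orientation": TCP orientation; "ft_force": force on the tool from outside, world axes, zero at the start; "wrist_torque": the same for the moment, N m; "finger_gap": finger opening in m; "finger_force": force on a finger pad.
Only numpy, scipy, OpenCV 4.12 (cv2) and the standard library are available. Lean on these libraries where they do the work, as an engineer would, in place of code of your own. Each camera call takes 0.05 s, during which the arm holds its last target. There are 200 camera calls.

## Working session

There is one attempt and no reset: what is moved stays moved. The work goes in short steps, Python scripts to look and compute and a tool call to move; the robot and the scene stay as the last step left them, time stands still between calls to the robot, and variables do not carry over. Pictures are saved under pics/ and viewed, at most 10 in all, crops included, and the job is handed in when it is done.

Besides the shell and the picture viewer there is one more tool, called after "Emit:" as name(argument=value, ...), one argument or row to a line, values as JSON. play_rows: Moves the arm, as the interface text tells. Its arguments: {"type":"object","properties":{"motion":{"type":"array","items":{"type":"array","items":{"type":"number","minimum":-1,"maximum":1}}}},"required":["motion"]}

```bash
mkdir -p pics
python3 - <<'E'
from bench import env, imaging
import cv2,numpy as np,pickle
s=env.sense();print(s['t'],s['tcp_pos'],s['orientation'],s['finger_gap'])
for n in("scene","top"):
    c=imaging.camera(n);pickle.dump(c,open(f'{n}.pkl','wb'));cv2.imwrite(f'pics/{n}0.png',c['pixels']);print(n,c['eye'],c['rotation'],c['fx'],c['fy'],c['cx'],c['cy'],[k for k in c])
E
```

```text
0.0 [ 0.24710908 -0.57365731  0.22175993] [[ 9.18388746e-01  3.95678749e-01 -6.62718453e-04]
 [ 3.95679289e-01 -9.18387881e-01  1.26488062e-03]
 [-1.08146216e-04 -1.42387609e-03 -9.99998980e-01]] 0.08721693199160765
scene [ 0.099986   -0.52385177  0.44137122] [[ 0.85250049  0.19476456 -0.4850873 ]
 [-0.52209071  0.36300356 -0.77178346]
 [ 0.02577235  0.91120535  0.41114548]] 465.3610796028975 465.3610796028975 289.486379193943 204.49975826084543 ['pixels', 'z_map', 'fx', 'fy', 'cx', 'cy', 'eye', 'rotation']
top [0.38682746 0.11152841 0.93515489] [[-0.02884448  0.99053986 -0.13415956]
 [-0.99890178 -0.03352156 -0.03273448]
 [-0.03692205  0.13306802  0.99041893]] 404.87860551285377 404.87860551285377 272.64296526892184 208.7346514694745 ['pixels', 'z_map', 'fx', 'fy', 'cx', 'cy', 'eye', 'rotation']
```

View pics/top0.png

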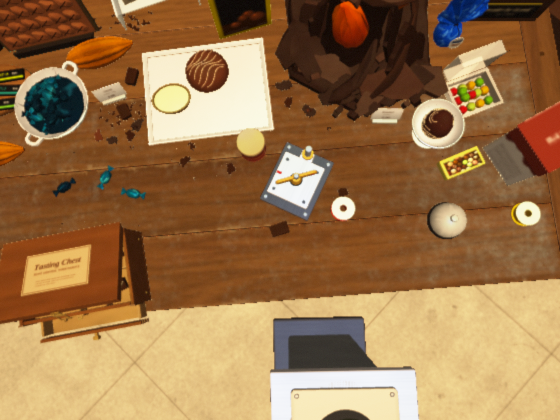

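View pics/scene0.png

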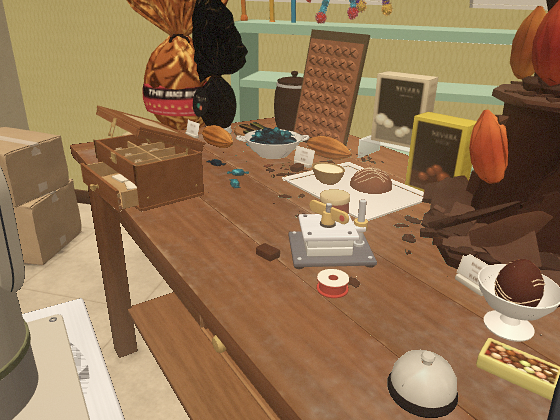

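The top view shows the press at about (297,180), with the column at (308,153), tin at (250,143), spool at (343,208) and chunk at (279,229). I'll enlarge the press and measure it.

```bash
cat > h.py <<'E'
import numpy as np,cv2,pickle
def ray(c,u,v):
    d=np.array([(u-c['cx'])/c['fx'],-(v-c['cy'])/c['fy'],-1.]);return c['rotation']@d
def onplane(c,u,v,z):
    d=ray(c,u,v);return c['eye']+d*(z-c['eye'][2])/d[2]
def depthpt(c,u,v):
    return c['eye']+ray(c,u,v)*c['z_map'][int(round(v)),int(round(u))]
def proj(c,p):
    q=c['rotation'].T@(np.asarray(p)-c['eye']);return c['cx']+c['fx']*q[0]/-q[2],c['cy']-c['fy']*q[1]/-q[2]
E
python3 - <<'E'
from h import *
t=pickle.load(open('top.pkl','rb'));s=pickle.load(open('scene.pkl','rb'))
a=cv2.resize(t['pixels'][135:225,245:345],None,fx=6,fy=6,interpolation=cv2.INTER_CUBIC)
cv2.imwrite('pics/c1.png',a)
a=cv2.resize(s['pixels'][185:275,280:385],None,fx=6,fy=6,interpolation=cv2.INTER_CUBIC)
cv2.imwrite('pics/c2.png',a)
for n,u,v in [('col',308,150),('stud',297,180),('tin',251,142),('spool',338,208),('chunk',279,229)]: print(n,depthpt(t,u,v).round(4))
E
```

```text
col [0.621  0.061  0.1065]
stud [0.5624 0.0858 0.0834]
tin [0.6558 0.184  0.0657]
spool [ 0.5071 -0.0063  0.0225]
chunk [0.4642 0.1288 0.0173]
```

View pics/c1.png

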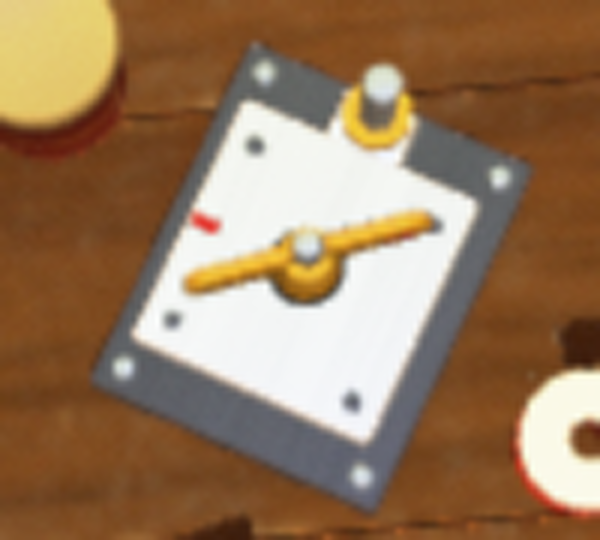

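View pics/c2.png

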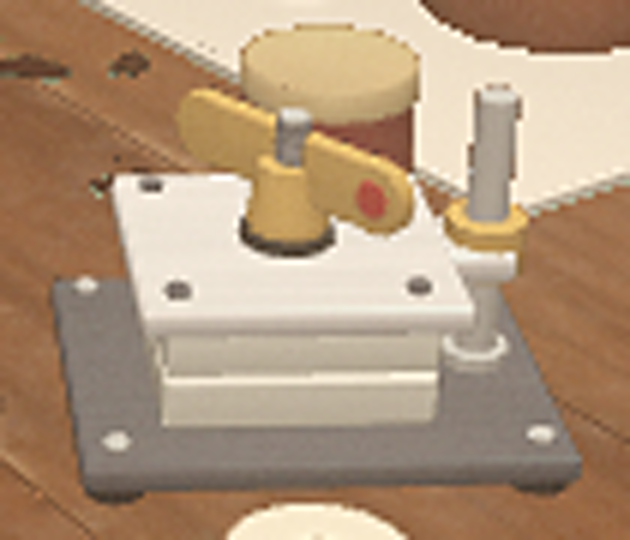

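Run:
```python
from h import *
t=pickle.load(open('top.pkl','rb'));s=pickle.load(open('scene.pkl','rb'))
f=lambda x,y:(245+(x+.5)/6-.5,135+(y+.5)/6-.5)
g=lambda x,y:(280+(x+.5)/6-.5,185+(y+.5)/6-.5)
st=onplane(t,*f(307,242),.1);co=onplane(t,*f(383,80),.106);mk=onplane(t,*f(205,222),.060)
e1=onplane(t,*f(432,220),.094);e2=onplane(t,*f(190,284),.094)
a=lambda d:np.arctan2(d[1],d[0])
print('stud',st,'col',co,'mark',mk,np.linalg.norm(co-st),np.linalg.norm((mk-st)[:2]))
print('press yaw',a(co-st),a(mk-st)-np.pi/2)
print('ends',e1,e2,'mid',(e1+e2)/2,np.linalg.norm(e1-e2),'ang',a(e1-e2))
# two-view triangulation
def tri(p,q):
    d1,d2=ray(t,*p),ray(s,*q);A=np.c_[d1,-d2];k=np.linalg.lstsq(A,s['eye']-t['eye'],rcond=None)[0]
    P,Q=t['eye']+d1*k[0],s['eye']+d2*k[1];return (P+Q)/2,np.linalg.norm(P-Q)
print('tri stud',tri(f(307,242),g(294,116)),'col',tri(f(383,80),g(500,95)))
```

```text
stud [0.56999896 0.08848891 0.1       ] col [0.62560645 0.05995772 0.106     ] mark [0.58766555 0.12457529 0.06      ] 0.06278711923908473 0.0401787826759743
press yaw -0.47405830345133837 -0.4552640525834817
ends [0.5775963  0.04405735 0.094     ] [0.55773653 0.13004445 0.094     ] mid [0.56766641 0.0870509  0.094     ] 0.08825073981635279 ang -1.343814286346612
tri stud (array([0.5696243 , 0.08890817, 0.09818298]), np.float64(0.001773542040290936)) col (array([0.62522847, 0.06037932, 0.10467233]), np.float64(0.001760262297004497))
```

```bash
cat >> h.py <<'E'
S=np.array([.569,.088]);A,B=.0095,.015
def peg(phi,gap=0.,psi=.407,rho=.031):
    n=np.array([-np.sin(phi),np.cos(phi)]);x=np.array([np.cos(psi),np.sin(psi)]);y=np.array([-x[1],x[0]])
    h=A*abs(n@x)+B*abs(n@y)
    return S+rho*np.array([np.cos(phi),np.sin(phi)])+(.0035+h+gap)*n
def rows(phis,start,gaps):
    for p,g in zip(phis,gaps): print(round(p,2),(peg(p,g)-start).round(3))
E
python3 - <<'E'
from h import *
p=peg(1.798,.008);print(p,p-np.array([.2471,-.5737]))
E
```

```text
[0.53909253 0.11290324] [0.29199253 0.68660324]
```

Emit:
play_rows(
  motion=[
    [0.02,0.05,0.0,0,0,0,1],
    [0.292,0.687,0.0,0,0,0,1],
    [0.292,0.687,0.0,0,0,0,1],
    [0.292,0.687,0.0,0,0,0,1],
    [0.292,0.687,0.0,0,0,0,1],
    [0.292,0.687,0.0,0,0,0,1],
    [0.292,0.687,0.0,0,0,0,1],
    [0.292,0.687,0.0,0,0,0,1],
    [0.292,0.687,0.0,0,0,0,1],
    [0.292,0.687,0.0,0,0,0,1],
    [0.292,0.687,0.0,0,0,0,1],
    [0.292,0.687,0.0,0,0,0,1],
    [0.292,0.687,0.0,0,0,0,1],
    [0.292,0.687,0.0,0,0,0,1],
    [0.292,0.687,0.0,0,0,0,1],
    [0.292,0.687,0.0,0,0,0,1],
  ],
)

```text
t: 2.1
tcp_pos: [0.5393, 0.1116, 0.2227]
orientation: [[0.919, 0.394, 0.0], [0.394, -0.919, -0.001], [-0.0, 0.001, -1.0]]
ft_force: [0.5, 0.5, 0.3]
finger_gap: 0.0005
finger_force: 0.0
```

Run:
```python
from bench import env, imaging
from h import *
s=env.sense();c=imaging.camera('wrist');print(s['joint_pos'].round(2) if hasattr(s['joint_pos'],'round') else s['joint_pos'])
pickle.dump((s,c),open('w1.pkl','wb'));cv2.imwrite('pics/w1.png',c['pixels']);print(c['T_tool_cam'],c['fx'],c['cx'],c['cy'])
```

```text
[ 0.33  0.24 -0.72  1.63  0.16  1.33 -1.58]
[[ 4.15648900e-04  9.64600122e-01  2.63716576e-01  7.29600960e-02]
 [ 9.99999898e-01 -4.47859704e-04  6.20236613e-05 -3.33929571e-05]
 [ 1.77936059e-04  2.63716523e-01 -9.64600209e-01 -1.62461144e-01]
 [ 0.00000000e+00  0.00000000e+00  0.00000000e+00  1.00000000e+00]] 325.19226210127806 282.8332236447121 210.20869830384066
```

View pics/w1.png

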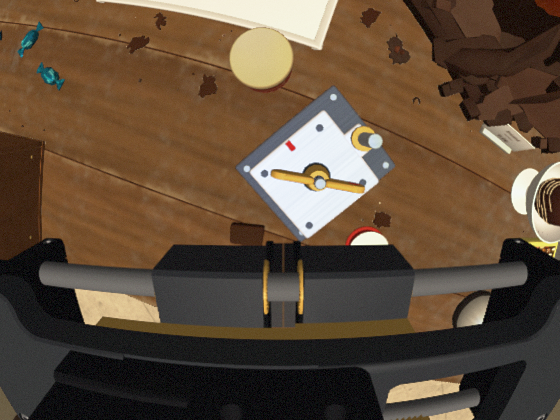

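The wrist view shows the stud top at (321,183), the column top at (375,142), the wing ends at (274,174) and (363,189), and the mark at (291,146). Next I'll check these against the first measurement.

```bash
cat >> h.py <<'E'
def wpt(s,c,u,v,z):
    x,y=(u-c['cx']),(v-c['cy']);r=np.hypot(x,y);th=r/c['fx']
    d=np.array([np.sin(th)*x/r,-np.sin(th)*y/r,-np.cos(th)]);T=c['T_tool_cam'];R=np.array(s['orientation'])
    d=R@T[:3,:3]@d;o=np.array(s['tcp_pos'])+R@T[:3,3];return o+d*(z-o[2])/d[2]
ang=lambda d:np.arctan2(d[1],d[0])
def report(s,c,stud,col,mk,e1,e2):
    P=[wpt(s,c,*p,z) for p,z in ((stud,.1),(col,.106),(mk,.06),(e1,.095),(e2,.095))]
    print(*[p.round(4) for p in P],'yaw',ang(P[1]-P[0]),ang(P[2]-P[0])-np.pi/2,'wing',ang(P[3]-P[4]),np.linalg.norm(P[3]-P[4]),((P[3]+P[4])/2).round(4))
E
python3 - <<'E'
from h import *
s,c=pickle.load(open('w1.pkl','rb'))
report(s,c,(320.5,183),(375,142),(291,146),(363.5,189),(273.5,174))
E
```

```text
[0.5712 0.0885 0.1   ] [0.625  0.0604 0.106 ] [0.5888 0.1239 0.06  ] [0.5818 0.0482 0.095 ] [0.5612 0.1301 0.095 ] yaw -0.4817905741545913 -0.4625424955783579 wing -1.325391850695325 0.08444149862554863 [0.5715 0.0891 0.095 ]
```

```bash
sed -i 's/^S=.*;A/S=np.array([.570,.0885]);A/' h.py
python3 - <<'E'
from h import *
ph=np.r_[1.81,1.81,np.arange(1.7,-.01,-.12)]
rows(ph,np.array([.5391,.1133]),[.008,0.002]+[0]*40)
E
```

```text
1.81 [ 0.001 -0.   ]
1.81 [0.007 0.001]
1.7 [0.01  0.004]
1.58 [0.013 0.006]
1.46 [0.015 0.008]
1.34 [0.018 0.01 ]
1.22 [0.022 0.011]
1.1 [0.026 0.012]
0.98 [0.031 0.013]
0.86 [0.035 0.012]
0.74 [0.04  0.011]
0.62 [0.044 0.01 ]
0.5 [0.049 0.007]
0.38 [0.053 0.004]
0.26 [0.056 0.002]
0.14 [ 0.059 -0.   ]
0.02 [ 0.061 -0.003]
```

Emit:
play_rows(
  motion=[
    [0,0,-0.05,0,0,0,1],
    [0,0,-0.1,0,0,0,1],
    [0,0,-0.144,0,0,0,1],
    [0,0,-0.144,0,0,0,1],
    [0.007,0.001,-0.144,0,0,0,1],
    [0.01,0.004,-0.144,0,0,0,1],
    [0.013,0.006,-0.144,0,0,0,1],
    [0.015,0.008,-0.144,0,0,0,1],
    [0.018,0.01,-0.144,0,0,0,1],
    [0.022,0.011,-0.144,0,0,0,1],
    [0.026,0.012,-0.144,0,0,0,1],
  ],
)

```text
t: 3.52
tcp_pos: [0.5656, 0.1251, 0.0785]
orientation: [[0.918, 0.396, -0.0], [0.396, -0.918, -0.0], [-0.0, 0.0, -1.0]]
ft_force: [-0.8, 0.2, 0.4]
finger_gap: 0.0006
finger_force: 0.5
```

Run:
```python
from bench import env, imaging
from h import *
c=imaging.camera('top');s=env.sense();print(s['tcp_pos'],s['ft_force'])
w=imaging.camera('wrist');a=cv2.resize(w['pixels'][60:320,140:440],None,fx=2,fy=2);cv2.imwrite('pics/w2.png',a)
```

```text
[0.56597855 0.12518024 0.07856373] [-1.33129026 -0.06030712  0.33573043]
```

View pics/w2.png

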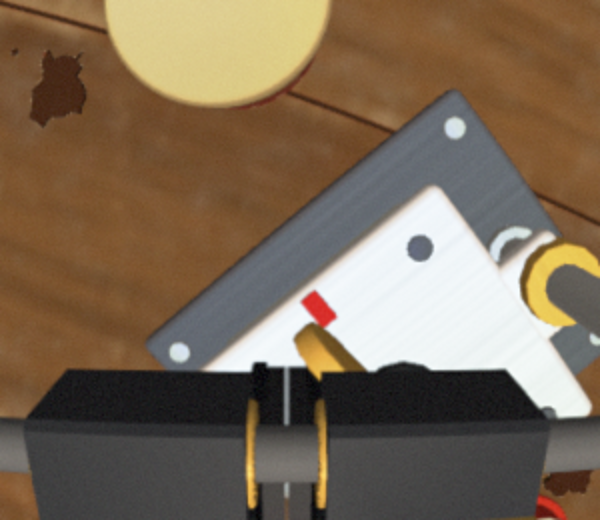

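The plain wing is being pushed and now sits by the mark, so I'll continue stroke 1.

Emit:
play_rows(
  motion=[
    [0.005,0.001,0,0,0,0,1],
    [0.009,0,0,0,0,0,1],
    [0.014,-0.001,0,0,0,0,1],
    [0.018,-0.002,0,0,0,0,1],
    [0.023,-0.005,0,0,0,0,1],
    [0.027,-0.008,0,0,0,0,1],
    [0.03,-0.01,0,0,0,0,1],
    [0.033,-0.012,0,0,0,0,1],
    [0.035,-0.015,0,0,0,0,1],
    [0.035,-0.005,0,0,0,0,1],
    [0.035,-0.005,0.047,0,0,0,1],
    [-0.026,-0.036,0.047,0,0,0,1],
    [-0.086,-0.066,0.047,0,0,0,1],
    [-0.086,-0.066,0.087,0,0,0,1],
  ],
)

```text
t: 5.38
tcp_pos: [0.4722, 0.0566, 0.1613]
orientation: [[0.919, 0.395, -0.011], [0.395, -0.919, -0.004], [-0.012, -0.001, -1.0]]
ft_force: [2.0, 0.1, 1.6]
finger_gap: 0.0003
finger_force: 0.0
```

Run:
```python
from bench import env, imaging
from h import *
s=env.sense();c=imaging.camera('wrist');print(s['tcp_pos'],s['t'],s['ft_force'])
pickle.dump((s,c),open('w3.pkl','wb'));cv2.imwrite('pics/w3.png',c['pixels'])
```

```text
[0.47218543 0.0565701  0.16129626] 5.375 [1.95564327 0.06373783 1.56772456]
```

View pics/w3.png

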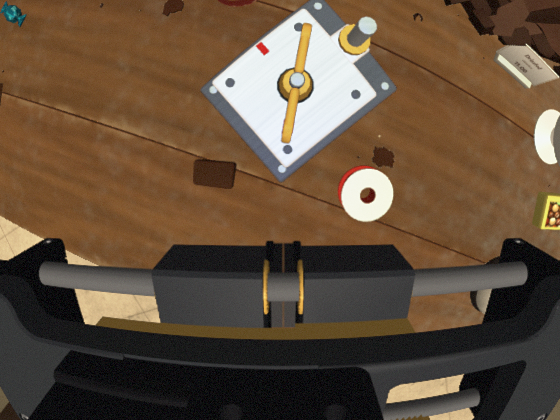

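The wings now run from (306,27) to the near, dotted end at (287,140). The stud is at (297,80), and the tin, spool and chunk haven't moved.

Run:
```python
from h import *
s,c=pickle.load(open('w3.pkl','rb'))
report(s,c,(297,80),(367.5,25),(262,48),(287,140),(306,26))
cmd=np.array([.5391+.026-.086,.1133+.012-.066]);print(cmd)
p=3.14
rows(np.r_[3.18,3.18,np.arange(3.05,1.1,-.12),1.10,1.05],cmd,[.012,0.002]+[0]*40)
```

```text
[0.5698 0.0883 0.1   ] [0.6258 0.0606 0.106 ] [0.5886 0.1248 0.06  ] [0.5289 0.0779 0.095 ] [0.6095 0.0982 0.095 ] yaw -0.45919149322000336 -0.4750776424124208 wing -2.8947569470643644 0.08305817099897454 [0.5692 0.0881 0.095 ]
[0.4791 0.0593]
3.18 [ 0.061 -0.005]
3.18 [0.061 0.005]
3.05 [0.058 0.011]
2.93 [0.056 0.015]
2.81 [0.055 0.019]
2.69 [0.054 0.024]
2.57 [0.054 0.029]
2.45 [0.055 0.035]
2.33 [0.057 0.04 ]
2.21 [0.059 0.044]
2.09 [0.063 0.049]
1.97 [0.067 0.053]
1.85 [0.068 0.055]
1.73 [0.07  0.057]
1.61 [0.072 0.059]
1.49 [0.075 0.062]
1.37 [0.078 0.064]
1.25 [0.081 0.065]
1.13 [0.085 0.066]
1.1 [0.086 0.066]
1.05 [0.088 0.067]
```

Dotted wing is at 3.39 rad, which implies a thinner fingertip (half thickness about 7.5 mm). I'll refit the model with that and plan stroke 2.

```bash
sed -i 's/B=.0095,.015/B=.0095,.0075/' h.py
python3 - <<'E'
from h import *
rows(np.r_[3.39,3.39,np.arange(3.3,1.1,-.12),1.10,1.05,1.],np.array([.4791,.0593]),[.012,0.002]+[0]*40)
E
```

```text
3.39 [ 0.067 -0.002]
3.39 [0.064 0.008]
3.3 [0.062 0.011]
3.18 [0.06  0.014]
3.06 [0.059 0.017]
2.94 [0.058 0.021]
2.82 [0.057 0.024]
2.7 [0.056 0.028]
2.58 [0.056 0.033]
2.46 [0.057 0.037]
2.34 [0.059 0.041]
2.22 [0.061 0.045]
2.1 [0.063 0.049]
1.98 [0.067 0.052]
1.86 [0.069 0.055]
1.74 [0.071 0.057]
1.62 [0.074 0.059]
1.5 [0.078 0.061]
1.38 [0.081 0.063]
1.26 [0.086 0.063]
1.14 [0.09  0.064]
1.1 [0.091 0.064]
1.05 [0.093 0.064]
1.0 [0.095 0.063]
```

Emit:
play_rows(
  motion=[
    [0.04,-0.01,0,0,0,0,1],
    [0.067,-0.003,0,0,0,0,1],
    [0.067,-0.003,-0.04,0,0,0,1],
    [0.067,-0.003,-0.087,0,0,0,1],
    [0.067,-0.002,-0.087,0,0,0,1],
    [0.064,0.008,-0.087,0,0,0,1],
    [0.062,0.011,-0.087,0,0,0,1],
    [0.06,0.014,-0.087,0,0,0,1],
    [0.059,0.017,-0.087,0,0,0,1],
    [0.058,0.021,-0.087,0,0,0,1],
    [0.057,0.024,-0.087,0,0,0,1],
    [0.056,0.028,-0.087,0,0,0,1],
    [0.056,0.033,-0.087,0,0,0,1],
    [0.057,0.037,-0.087,0,0,0,1],
    [0.059,0.041,-0.087,0,0,0,1],
    [0.061,0.045,-0.087,0,0,0,1],
    [0.063,0.049,-0.087,0,0,0,1],
    [0.067,0.052,-0.087,0,0,0,1],
    [0.069,0.055,-0.087,0,0,0,1],
    [0.071,0.057,-0.087,0,0,0,1],
  ],
)

```text
t: 7.92
tcp_pos: [0.5503, 0.1162, 0.0785]
orientation: [[0.918, 0.396, -0.0], [0.396, -0.918, 0.0], [-0.0, -0.0, -1.0]]
ft_force: [-0.8, -1.8, -0.0]
finger_gap: 0.0003
finger_force: 0.6
```

Emit:
play_rows(
  motion=[
    [0.003,0.002,0,0,0,0,1],
    [0.007,0.004,0,0,0,0,1],
    [0.01,0.006,0,0,0,0,1],
    [0.01,0.006,0,0,0,0,1],
  ],
)

```text
t: 8.43
tcp_pos: [0.5606, 0.1224, 0.0786]
orientation: [[0.918, 0.396, 0.0], [0.396, -0.918, 0.0], [0.0, -0.0, -1.0]]
ft_force: [0.3, -0.1, -0.4]
finger_gap: 0.0006
finger_force: 0.2
```

Run:
```python
from bench import env, imaging
from h import *
s=env.sense();c=imaging.camera('wrist');print(s['tcp_pos'],s['t'],s['ft_force'])
pickle.dump((s,c),open('w4.pkl','wb'));a=cv2.resize(c['pixels'][60:320,140:440],None,fx=2,fy=2);cv2.imwrite('pics/w4.png',a)
```

```text
[0.56060366 0.12239428 0.07861266] 8.425 [ 0.27872921 -0.11914623 -0.39107611]
```

View pics/w4.png

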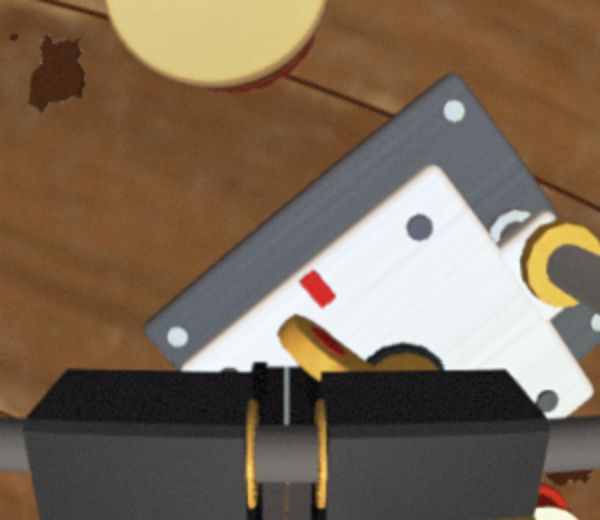

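The red-dotted wing is nearly over the mark, so I'll take small steps and watch the force.

Emit:
play_rows(
  motion=[
    [0.003,0,0,0,0,0,1],
    [0.005,0.0005,0,0,0,0,1],
    [0.007,0.0005,0,0,0,0,1],
    [0.007,0.0005,0,0,0,0,1],
  ],
)

```text
t: 8.98
tcp_pos: [0.5675, 0.1225, 0.0786]
orientation: [[0.918, 0.396, 0.0], [0.396, -0.918, 0.0], [0.0, 0.0, -1.0]]
ft_force: [-0.0, 0.2, -0.0]
finger_gap: 0.0006
finger_force: 0.2
```

Emit:
play_rows(
  motion=[
    [0.001,0,0,0,0,0,1],
    [0.002,0,0,0,0,0,1],
    [0.002,0,0,0,0,0,1],
  ],
)

```text
t: 9.35
tcp_pos: [0.5689, 0.1225, 0.0784]
orientation: [[0.918, 0.396, -0.001], [0.396, -0.918, -0.0], [-0.001, -0.0, -1.0]]
ft_force: [-3.4, -0.3, -0.1]
finger_gap: 0.0005
finger_force: 1.5
```

Emit:
play_rows(
  motion=[
    [0.001,0,0,0,0,0,1],
    [0.001,0,0,0,0,0,1],
  ],
)

```text
t: 9.6
tcp_pos: [0.5697, 0.1224, 0.0783]
orientation: [[0.918, 0.396, -0.001], [0.396, -0.918, -0.0], [-0.001, -0.0, -1.0]]
ft_force: [-5.2, -1.1, 1.7]
finger_gap: 0.0009
finger_force: 2.3
```

The force climbs like a spring (about 2 N/mm), so this is the stop. I'll back off, lift and look.

Emit:
play_rows(
  motion=[
    [-0.003,0.001,0,0,0,0,1],
    [-0.012,0.004,0,0,0,0,1],
    [-0.012,0.004,0,0,0,0,1],
    [-0.012,0.004,0.05,0,0,0,1],
    [-0.05,-0.03,0.085,0,0,0,1],
    [-0.092,-0.063,0.087,0,0,0,1],
    [-0.092,-0.063,0.087,0,0,0,1],
    [-0.092,-0.063,0.087,0,0,0,1],
  ],
)

```text
t: 10.6
tcp_pos: [0.4789, 0.0595, 0.1661]
orientation: [[0.919, 0.395, 0.002], [0.395, -0.919, -0.0], [0.001, 0.001, -1.0]]
ft_force: [0.6, -0.1, -0.1]
finger_gap: 0.0004
finger_force: 0.0
```

Run:
```python
from bench import env, imaging
from h import *
s=env.sense();c=imaging.camera('wrist');print(s['tcp_pos'],s['t'],s['ft_force'])
pickle.dump((s,c),open('w5.pkl','wb'));a=cv2.resize(c['pixels'][0:220,180:420],None,fx=2.5,fy=2.5);cv2.imwrite('pics/w5.png',a)
```

```text
[0.47892352 0.05953786 0.16606897] 10.6 [ 0.56376483 -0.11004    -0.11346856]
```

View pics/w5.png

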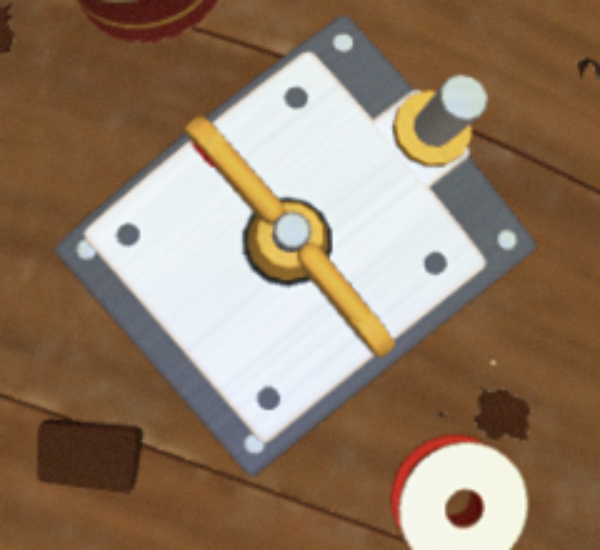

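Run:
```python
from h import *
s,c=pickle.load(open('w5.pkl','rb'))
f=lambda x,y:(180+x/2.5,y/2.5)
report(s,c,f(292,230),f(464,96),f(205,154),f(196,128),f(385,344))
print(np.pi/2-.467)
```

```text
[0.5702 0.0883 0.1   ] [0.6258 0.0605 0.106 ] [0.587  0.1245 0.06  ] [0.5878 0.1253 0.095 ] [0.5516 0.0508 0.095 ] yaw -0.46440060920134063 -0.4342730080204422 wing 1.1184532004581085 0.08285712323293692 [0.5697 0.088  0.095 ]
1.1037963267948965
```

The dotted wing stands at 1.118 rad against 1.104 expected, and the stop was felt. The arm is clear, so I'll hand in.

```bash
python3 -c "
from bench import ticket
print(ticket.close_job())"
```

```text
the job is handed in; nothing more can be done
None
```

The wing nut is tight: I stroked it clockwise to its end stop, pressing with no more than about 5 N, and the red-dotted wing came to rest over the mark to within about 0.015 rad; the tin, spool and chunk were not touched, and I handed the job in at about 11 s.

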